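# Open the reed profiler and release the cane

### The job

Open the cane profiler that has the red handle: with the fingertips, without gripping anything, gently push its counterweighted cutter arm up past its balance point so that it stays raised on its own, without flinging it. Then press the yellow release button on the same machine's base all the way down and let go of it, with the arm still up. Leave the blue-handled profiler and everything else on the table as it is.

Things in the scene. Friction and masses are not known exactly. Their poses are not given: they have to be found in the camera images.
- profiler_red: Black bench machine (cane profiler), red crossbar handle, fixed to the table. Base 270 (x) x 150 (y) x 20 mm high, from x -180 to +90 mm. Origin on the table straight below the arm's hinge; z up, +x to the machine's rear (away from the operator), y along the hinge axis. Hinge cheeks at y +-45 mm, up to z 120 mm; cane bed x -110 to -32 mm, up to z 61 mm; rear stop x +80 mm, up to z 95 mm.
- cutter_red (a joint): Angle of the red machine's cutter arm: 0 = down (rest, at its stop), growing as the handle goes up and back, 1.45 = fully raised on the rear stop. It balances at about 0.88; below that it falls back down, above it tips on by itself to the rear stop and stays. Hinge axis 100 mm above the table along the machine's y. Lifting it takes about 0.1 to 0.25 N m at the hinge; lightly damped.
- red_handle (a point): Centre of the red crossbar handle: round bar 18 mm thick, 110 mm long along the machine's y, a sleeve spinning freely on a rod from the arm. Arm down: 120 mm in front of (machine -x) and 100 mm above the hinge axis, 200 mm above the table. It swings up and back on a 156 mm radius about the hinge; fully raised it is 231 mm above the table, 85 mm behind the hinge. Push it rearward and up.
- red_hinge (a point): Point on the hinge axis of the red machine's arm, mid-width, 100 mm above the table.
- release_red (a joint): Travel of the yellow release button of the red machine: 0 = up, 0.006 m = fully down (pressed straight down, springs back, about 5 N when fully down).
- release_red_top (a point): Centre of the top of the red machine's yellow round release button, 28 mm across, in a 44 mm grey ring; 137 mm in front of the hinge, 42 mm above the table. With the arm down the handle hangs over it; with the arm raised it is open from above.
- profiler_blue: The same machine with a blue crossbar handle, fixed to the table; origin and axes as for the red one. To be left alone.
- cutter_blue (a joint): Angle of the blue machine's arm, 0 = down. To be left down.
- release_blue (a joint): Travel of the blue machine's yellow button, 0 = up. Not to be pressed.
- spool: Loose thread spool, red foot 42 mm across, green thread, 70 mm high, standing; origin at the centre of its underside. A bystander.
- cup: Loose white plastic cup, 72 mm across, 85 mm high, standing; origin at the centre of its underside. A bystander.
- screwdriver: Loose screwdriver with red handle, lying on the table along its own x. A bystander.
- cane_tray: Loose clear open box 130 x 90 x 40 mm with cane sticks; origin at the centre of its underside. A bystander.
- glue: Loose white bottle 40 mm across, 90 mm high, orange cap, standing; origin at the centre of its underside. A bystander.
- phone: Loose black phone 70 x 145 x 8 mm lying flat; origin at the centre of its underside. A bystander.

How it is judged:
By the outcome, as a careful person would: the job done as asked, in the order asked, and still so for the second after the job is handed in, with the robot touching nothing.
It also fails if it takes over 61 s, if anything falls off the work surface, if the arm or the gripper's body presses on something with over 40 N, if the wrist force passes 120 N, or if a joint passes its speed limit or range.

### The arm

A 6-joint arm with a two-finger parallel gripper is mounted at the origin on the work surface. World frame = base frame: x ahead of the robot, y to its left, z up, the work surface at z = 0. Lengths are in m, angles in rad, forces in N, time in s.
With the tool pointing down it reaches from about 0.35 to 0.85 m from the base axis. Payload 8.1 kg.
Tool frame: the origin (TCP) lies between the finger pads; the fingertips stand 11 mm ahead of it and the grasp point (between the pads) lies 8 mm behind it (tips_ahead is the z of the fingertips in the tool frame, in m); z points along the fingers, y is the line along which they close (so a half turn about z gives the same grasp; the last joint's range is limited). The gripper opens to 93 mm and grips with 3 to 60 N. Pads are 15 mm wide; open, the fingers measure 128 mm over their backs; the gripper's body (75 mm by 188 mm) begins 65 mm behind the grasp point.
Start: joints at [-1.377, 0.13, 1.488, -0, 1.523, -0.085], TCP at [0.165, -0.577, 0.23] pointing down, gripper open.
Joint ranges: [-2.96, 2.96], [-0.89, 2.26], [0.02, 2.5], [-1.34, 4.48], [0, 2.73], [-2.66, 2.66]. Speed limits (rad/s): [2.39, 2.39, 2.79, 3.14, 3.14, 3.14].

### API

Orientations are given as a rotation vector (axis times angle).
In Python, from plant import read_state, read_camera, close_job, tips_ahead gives the robot as it stands. The module is installed in compiled form; this text tells all that it offers.
- The arm moves only by the tool move_arm, never from a script. Its argument "plan" is a list of rows, each a list of 7 numbers: the turn, a rotation vector about the tool's x, y, z in units of 6 degrees (1.0 is 6 degrees), then the shift along the tool's x, y, z in units of 25 mm (1.0 is 25 mm), then the finger opening in mm, from 0 to 93. A call has exactly 10 rows; each row shifts and turns the commanded pose from where the row before left it, along the tool's axes as they then stand; what a row does not reach is not made up. A row lasts 1/10 s, in which the tool goes at most 50 mm and 8.59 degrees, less where a joint would pass 70% of its speed; a pose out of reach is approached as far as the arm can. A call is refused whole if a number of a shift passes 1 or a number of a turn 1, either way. A call with a gripper value outside its range is refused whole. The fingers move at their own pace and stop on an object; "force" is the grip in N (left out, the last holds). Time passes only in rows, so rows that do not move let the fingers close, or fill a call up. It gives the time, the measured TCP pose, the force, the opening and the grip force at its end, in the units of the state.
- read_state(): the state, without advancing time (a new reading comes with each control period).
- read_camera(name): name is "side" or "top"; returns a dict with "frame" (420x560x3 uint8, red, green, blue), "z_map" (420x560 float32, m along the optical axis (not along the pixel's ray), 0 where there is no reading), "fx", "fy", "cx", "cy" (pixels), "distortion" ([k1, k2, p1, p2, k3] as OpenCV has them; the pictures are not rectified), "rvec" (rotation vector, rad) and "tvec" (3), from world to camera coordinates, as OpenCV has them. Camera axes: x right, y down, z forward; pixel columns grow to the right and rows downward; lengths in m; the calibration is good to about 2 mm. A picture is of the moment at which its call begins.
- close_job(): hands the job in; it is judged then, once.
The state is a dict: "t": time; "q": joint angles; "dq": joint speeds; "joint_torque": joint torques, N m; "tool_pos": TCP position; "orientation": TCP orientation; "force": force on the tool from outside, world axes, zero at the start; "wrist_torque": the same for the moment, N m; "opening": finger opening in m; "gripper_force": force on a finger pad.
Only numpy, scipy, OpenCV 4.12 (cv2) and the standard library are available. Lean on these libraries where they do the work, as an engineer would, in place of code of your own. Each camera call takes 0.05 s, during which the arm holds its last target. There are 200 camera calls.

## Working session

There is one attempt and no reset: what is moved stays moved. The work goes in short steps, Python scripts to look and compute and a tool call to move; the robot and the scene stay as the last step left them, time stands still between calls to the robot, and variables do not carry over. Pictures are saved under pics/ and viewed, at most 10 in all, crops included, and the job is handed in when it is done.

Besides the shell and the picture viewer there is one more tool, called after "Emit:" as a command line: name --pt "numbers of a row" for each row, then --argument value for the rest. move_arm: Moves the arm, as the interface text tells. Its arguments: {"type":"object","properties":{"plan":{"type":"array","items":{"type":"array","items":{"type":"number"}}},"force":{"type":"number"}},"required":["plan"]}

```bash
mkdir -p pics; cat > h.py <<'E'
import numpy as np, cv2, pickle
from plant import *
def snap(n,f):
    c=read_camera(n); pickle.dump(c,open(f'pics/{f}.pkl','wb')); cv2.imwrite(f'pics/{f}.png',c['frame'][:,:,::-1]); return c
def world(c,uv,z=None):
    K=np.array([[c['fx'],0,c['cx']],[0,c['fy'],c['cy']],[0,0,1]])
    uv=np.array(uv,float).reshape(-1,1,2)
    n=cv2.undistortPoints(uv,K,np.array(c['distortion']))[:,0]
    R=cv2.Rodrigues(np.array(c['rvec'],float))[0]; t=np.array(c['tvec'],float).ravel()
    r=np.c_[n,np.ones(len(n))]
    if z is None:
        d=np.array([c['z_map'][int(v),int(u)] for u,v in uv[:,0]]); p=r*d[:,None]
        return (p-t)@R
    o=-R.T@t; dr=r@R
    return o+dr*((z-o[2])/dr[:,2])[:,None]
E
python3 - <<'E'
from h import *
a=snap('top','t0');b=snap('side','s0')
s=read_state();print(s['tool_pos'],s['orientation'],tips_ahead)
cv2.imwrite('pics/both.png',cv2.resize(np.vstack([a['frame'],b['frame']])[:,:,::-1],None,fx=.7,fy=.7))
for c in(a,b):
  R=cv2.Rodrigues(np.array(c['rvec']))[0];print(-R.T@np.ravel(c['tvec']))
E
```

```text
[ 0.16503021 -0.57636522  0.22870426] [-3.10952904e+00 -4.36282272e-01  1.52707352e-04] 0.011
[0.44047851 0.02810175 1.60409565]
[0.07500135 0.89602936 0.92544836]
```

View pics/t0.png

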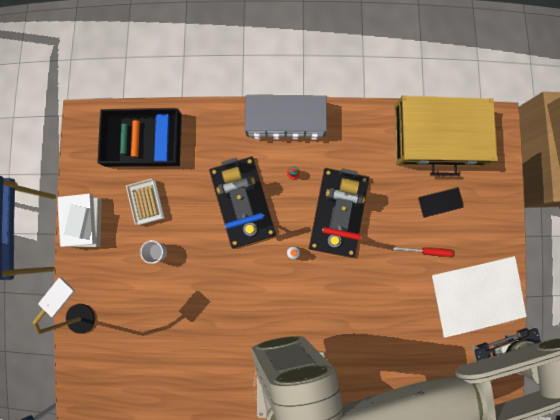

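View pics/s0.png

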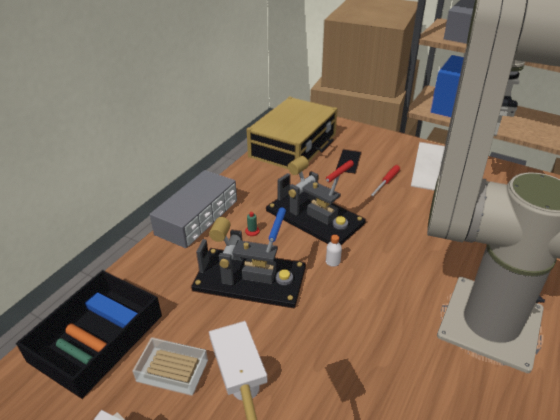

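The top view shows the red machine around (340,212), with its handle at (342,234), its button at (334,241), and its rear towards the top of the picture. The glue is at (293,253), and the blue machine is to the left. I'll enlarge the red machine.

```bash
python3 - <<'E'
from h import *
a=pickle.load(open('pics/t0.pkl','rb'))
cv2.imwrite('pics/c0.png',cv2.resize(a['frame'][160:265,280:400,::-1],None,fx=5.6,fy=5.6,interpolation=cv2.INTER_CUBIC))
E
```

```text
(no output)
```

View pics/c0.png

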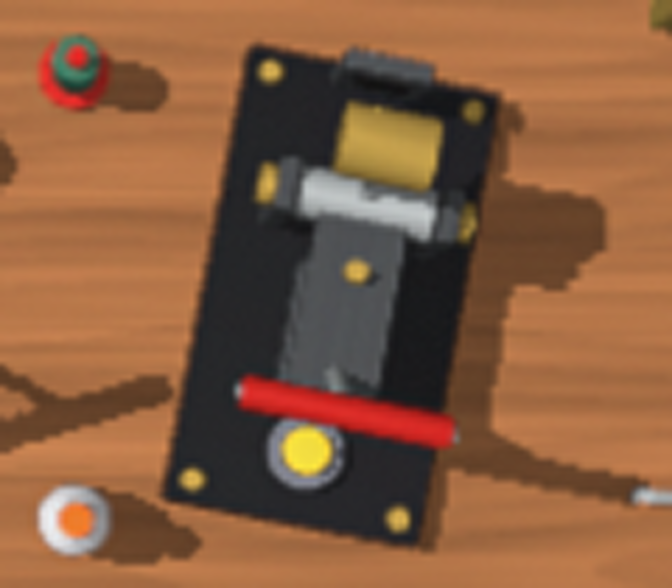

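```bash
python3 - <<'E'
from h import *
a=pickle.load(open('pics/t0.pkl','rb'))
f=lambda l,z=None:world(a,[(u/5.6+280-.4,v/5.6+160-.4) for u,v in l],z)
np.set_printoptions(precision=4,suppress=True)
C=f([(250,47),(500,97),(420,548),(165,497)],.02);print(C)
x=(C[0]+C[1]-C[2]-C[3])/2;L=np.linalg.norm(x[:2]);e=x/L;y=np.array([-e[1],e[0],0])
print('len',L,'wid',np.linalg.norm((C[0]-C[1]+C[3]-C[2])/2),'yaw',np.arctan2(e[1],e[0]))
O=C.mean(0)+e*.045;O[2]=0;print('O',O)
H=f([(238,389),(455,436)],.2);print('handle',H,np.linalg.norm(H[0]-H[1]))
B=f([(306,450)],.042);print('btn',B, 'depth',f([(306,450),(345,412)]))
for p in(H.mean(0),B[0]):print('mach',(p-O)@e,(p-O)@y)
h=H[0]-H[1];print('yaw h',np.arctan2(-h[0],h[1]))
for p,z in(((75,60),.07),((75,520),.09)):print(f([p],z))
E
```

```text
[[ 0.702  -0.1068  0.02  ]
 [ 0.6738 -0.2527  0.02  ]
 [ 0.4127 -0.2041  0.02  ]
 [ 0.4415 -0.0576  0.02  ]]
len 0.26536094654281883 wid 0.14898759708039055 yaw -0.18522249351384718
O [ 0.6017 -0.1636  0.    ]
handle [[ 0.4963 -0.0849  0.2   ]
 [ 0.4728 -0.1959  0.2   ]] 0.11345408852333085
btn [[ 0.4683 -0.1362  0.042 ]] depth [[ 0.4683 -0.1366  0.0377]
 [ 0.4847 -0.1388  0.2057]]
mach -0.11943520345617412 0.0012129344481660756
mach -0.13621173083099355 0.0023611885222889835
yaw h -0.20928886518312576
[[ 0.6856 -0.0041  0.07  ]]
[[ 0.4287 -0.0047  0.09  ]]
```

```bash
cat >> h.py <<'E'
np.set_printoptions(precision=4,suppress=True)
yaw=-.19; O=np.array([.602,-.163,0]); e=np.array([np.cos(yaw),np.sin(yaw),0]); y=np.array([-e[1],e[0],0])
def rep(m=None):
    "m: target TCP in machine coords"
    s=read_state();R=cv2.Rodrigues(np.array(s['orientation']))[0];p=np.array(s['tool_pos'])
    print('t',s['t'],'mach',(p-O)@e,(p-O)@y,p[2],'F',np.array(s['force']),'open',s['opening'])
    G=np.c_[e,-y,[0,0,-1]]; 
    for sg in(1,-1):
        print('turn units',cv2.Rodrigues(R.T@(G@np.diag([sg,sg,1])))[0].ravel()/np.radians(6))
    print('tool axes in mach (rows x,y,z)\n',R.T@np.c_[e,y,[0,0,1]])
    if m is not None:
        g=O+e*m[0]+y*m[1]+np.array([0,0,m[2]]); print('shift units now',R.T@(g-p)/.025)
        for sg in(1,-1): print('after turn',(G@np.diag([sg,sg,1])).T@(g-p)/.025)
E
python3 -c "
from h import *
rep((-.177,0,.23))"
```

```text
t 0.1 mach -0.3510384875692991 -0.48845202840721197 0.22870426249126702 F [-1.1605 -0.2608 -0.1106] open 0.09263109746276446
turn units [-0.0153  0.0024  4.4766]
turn units [ -0.0033  -0.0209 -25.5234]
tool axes in mach (rows x,y,z)
 [[ 0.8921  0.4518  0.0001]
 [ 0.4518 -0.8921 -0.0016]
 [-0.0006  0.0015 -1.    ]]
shift units now [ 15.0379 -14.285   -0.027 ]
after turn [  6.9615 -19.5381  -0.0518]
after turn [-6.9615 19.5381 -0.0518]
```

Emit:
move_arm --pt "0 0 0.9 0 0 0 40" --pt "0 0 0.9 0 0 0 40" --pt "0 0 0.9 0 0 0 40" --pt "0 0 0.9 0 0 0 40" --pt "0 0 0.88 0 0 0 40" --pt "0 0 0 0.35 -0.95 0 40" --pt "0 0 0 0.35 -0.95 0 40" --pt "0 0 0 0.35 -0.95 0 40" --pt "0 0 0 0.35 -0.95 0 40" --pt "0 0 0 0.35 -0.95 0 40"

```text
t: 1.1
tool_pos: [0.2309, -0.4673, 0.2291]
orientation: [-3.127, 0.299, 0.001]
force: [0.4, -1.2, -0.2]
opening: 0.0402
gripper_force: 0.0
```

Emit:
move_arm --pt "0 0 0 0.35 -0.95 0 40" --pt "0 0 0 0.35 -0.95 0 40" --pt "0 0 0 0.35 -0.95 0 40" --pt "0 0 0 0.35 -0.95 0 40" --pt "0 0 0 0.35 -0.95 0 40" --pt "0 0 0 0.35 -0.95 0 40" --pt "0 0 0 0.35 -0.95 0 40" --pt "0 0 0 0.35 -0.95 0 40" --pt "0 0 0 0.35 -0.95 0 40" --pt "0 0 0 0.35 -0.95 0 40"

```text
t: 2.1
tool_pos: [0.3617, -0.2508, 0.2293]
orientation: [-3.127, 0.299, 0.001]
force: [0.3, 0.2, 0.4]
opening: 0.0402
gripper_force: 0.0
```

```bash
python3 -c "
from h import *
rep((-.177,0,.19))"
```

```text
t 2.1 mach -0.21944139426955014 -0.13156662988591541 0.2292986779619889 F [0.3085 0.1656 0.3593] open 0.04019991483578933
turn units [-0.0028  0.004  -0.0039]
turn units [ 0.0063  0.0043 29.9961]
tool axes in mach (rows x,y,z)
 [[ 1.     -0.0004 -0.0004]
 [-0.0004 -1.     -0.0003]
 [-0.0004  0.0003 -1.    ]]
shift units now [ 1.6962 -5.2629  1.5728]
after turn [ 1.6977 -5.2627  1.5719]
after turn [-1.6977  5.2627  1.5719]
```

Emit:
move_arm --pt "0 0 0 0.28 -0.88 0 40" --pt "0 0 0 0.28 -0.88 0 40" --pt "0 0 0 0.28 -0.88 0 40" --pt "0 0 0 0.28 -0.88 0 40" --pt "0 0 0 0.28 -0.88 0 40" --pt "0 0 0 0.28 -0.86 0 40" --pt "0 0 0 0 0 0.4 40" --pt "0 0 0 0 0 0.4 40" --pt "0 0 0 0 0 0.4 40" --pt "0 0 0 0 0 0.4 40"

```text
t: 3.1
tool_pos: [0.4268, -0.1312, 0.1882]
orientation: [-3.127, 0.3, 0.002]
force: [-0.9, -0.8, -1.0]
opening: 0.0398
gripper_force: 0.0
```

```bash
python3 - <<'E'
from h import *
rep((-.137,0,.19))
a=snap('top','t1');b=snap('side','s1')
f=lambda i,k:cv2.resize(i[:,:,::-1],(400,400),interpolation=cv2.INTER_CUBIC)
cv2.imwrite('pics/m1.png',np.hstack([f(a['frame'][150:270,280:400],0),f(b['frame'][130:270,250:390],0)]))
E
```

```text
t 3.1 mach -0.1780384945139285 -0.0018844440742197834 0.18819838996130578 F [-0.9337 -0.8168 -1.0012] open 0.0398356062421114
turn units [-0.0006  0.0109 -0.0138]
turn units [ 0.0171  0.001  29.9862]
tool axes in mach (rows x,y,z)
 [[ 1.     -0.0014 -0.0011]
 [-0.0014 -1.     -0.0001]
 [-0.0011  0.0001 -1.    ]]
shift units now [ 1.6413 -0.0778 -0.0739]
after turn [ 1.6415 -0.0754 -0.0721]
after turn [-1.6415  0.0754 -0.0721]
```

View pics/m1.png

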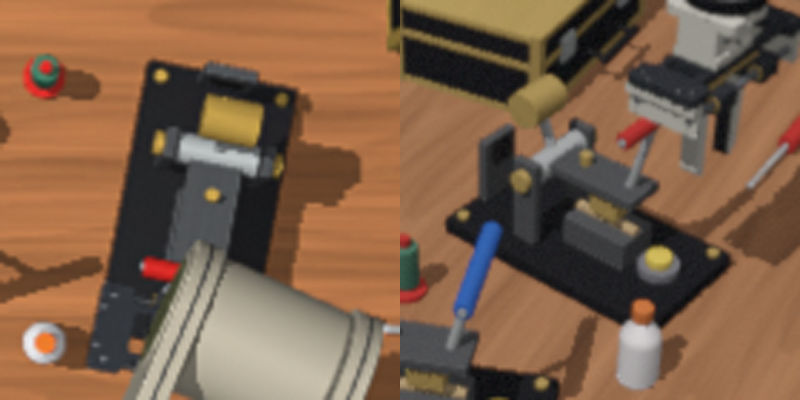

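The side crop shows both fingertips at (690,150), in front of the red bar and lower than it, with a clear gap. Next is the slow push.

Emit:
move_arm --pt "0 0 0 0.3 0 0 40" --pt "0 0 0 0.3 0 0 40" --pt "0 0 0 0.3 0 0 40" --pt "0 0 0 0.3 0 0 40" --pt "0 0 0 0.15 0 0 40" --pt "0 0 0 0.15 0 -0.05 40" --pt "0 0 0 0.15 0 -0.05 40" --pt "0 0 0 0.15 0 -0.05 40" --pt "0 0 0 0.15 0 -0.05 40" --pt "0 0 0 0.15 0 -0.05 40"

```text
t: 4.2
tool_pos: [0.4793, -0.1406, 0.196]
orientation: [-3.127, 0.299, 0.0]
force: [-1.7, 0.9, 0.5]
opening: 0.0398
gripper_force: 0.8
```

```bash
python3 - <<'E'
from h import *
rep((0,0,.235))
E
```

```text
t 4.2 mach -0.12473774334808603 -0.001166196634844118 0.19599013600615595 F [-1.6908  0.9183  0.4925] open 0.03983105937974505
turn units [-0.001   0.0012 -0.0034]
turn units [ 0.0018  0.0015 29.9966]
tool axes in mach (rows x,y,z)
 [[ 1.     -0.0004 -0.0001]
 [-0.0004 -1.     -0.0001]
 [-0.0001  0.0001 -1.    ]]
shift units now [ 4.9893 -0.0486 -1.561 ]
after turn [ 4.9895 -0.0466 -1.5604]
after turn [-4.9895  0.0466 -1.5604]
```

Emit:
move_arm --pt "0 0 0 0.15 0 -0.06 40" --pt "0 0 0 0.15 0 -0.06 40" --pt "0 0 0 0.15 0 -0.06 40" --pt "0 0 0 0.15 0 -0.06 40" --pt "0 0 0 0.15 0 -0.06 40" --pt "0 0 0 0.15 0 -0.06 40" --pt "0 0 0 0.15 0 -0.06 40" --pt "0 0 0 0.15 0 -0.06 40" --pt "0 0 0 0.15 0 -0.06 40" --pt "0 0 0 0.15 0 -0.06 40"

```text
t: 5.2
tool_pos: [0.5163, -0.1478, 0.211]
orientation: [3.127, -0.299, 0.0]
force: [-0.2, 0.8, 0.2]
opening: 0.0403
gripper_force: 0.4
```

Emit:
move_arm --pt "0 0 0 0.12 0 -0.06 40" --pt "0 0 0 0.12 0 -0.06 40" --pt "0 0 0 0.12 0 -0.06 40" --pt "0 0 0 0.12 0 -0.06 40" --pt "0 0 0 0.12 0 -0.06 40" --pt "0 0 0 0.12 0 -0.06 40" --pt "0 0 0 0.12 0 -0.06 40" --pt "0 0 0 0.12 0 -0.06 40" --pt "0 0 0 0.12 0 -0.06 40" --pt "0 0 0 0.12 0 -0.06 40"

```text
t: 6.2
tool_pos: [0.5456, -0.1534, 0.226]
orientation: [-3.127, 0.299, -0.0]
force: [0.1, 0.4, -0.8]
opening: 0.0401
gripper_force: 0.2
```

```bash
python3 - <<'E'
from h import *
rep((0,0,.235))
b=snap('side','s2')
cv2.imwrite('pics/m2.png',cv2.resize(b['frame'][110:270,240:400,::-1],(560,560),interpolation=cv2.INTER_CUBIC))
E
```

```text
t 6.2 mach -0.05715637739534066 -0.0012376978044712167 0.2259996017578322 F [ 0.066   0.3891 -0.8173] open 0.040125231383730905
turn units [-0.0001 -0.0001 -0.0034]
turn units [-0.0002  0.0002 29.9966]
tool axes in mach (rows x,y,z)
 [[ 1.     -0.0004  0.    ]
 [-0.0004 -1.     -0.    ]
 [ 0.      0.     -1.    ]]
shift units now [ 2.2862 -0.0503 -0.36  ]
after turn [ 2.2863 -0.0495 -0.36  ]
after turn [-2.2863  0.0495 -0.36  ]
```

View pics/m2.png

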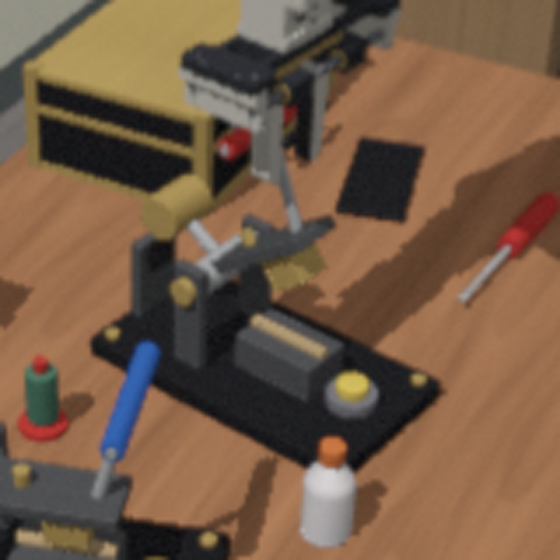

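The arm is rising with the fingers; the bar is at (240,140), just behind the fingertips. I'll keep going, slower.

Emit:
move_arm --pt "0 0 0 0.12 0 -0.05 40" --pt "0 0 0 0.12 0 -0.05 40" --pt "0 0 0 0.12 0 -0.05 40" --pt "0 0 0 0.12 0 -0.05 40" --pt "0 0 0 0.12 0 -0.05 40" --pt "0 0 0 0.12 0 -0.05 40" --pt "0 0 0 0.1 0 -0.05 40" --pt "0 0 0 0.1 0 0 40" --pt "0 0 0 0.1 0 0 40" --pt "0 0 0 0.1 0 0 40"

```text
t: 7.25
tool_pos: [0.573, -0.1587, 0.2346]
orientation: [-3.127, 0.299, 0.0]
force: [-1.0, 0.3, 0.4]
opening: 0.0399
gripper_force: 0.1
```

Emit:
move_arm --pt "0 0 0 0.08 0 0 40" --pt "0 0 0 0.08 0 0 40" --pt "0 0 0 0.08 0 0 40" --pt "0 0 0 0.08 0 0 40" --pt "0 0 0 0.08 0 0 40" --pt "0 0 0 0.08 0 0 40" --pt "0 0 0 0.08 0 0 40" --pt "0 0 0 0.08 0 0 40" --pt "0 0 0 0.08 0 0 40" --pt "0 0 0 0.08 0 0 40"

```text
t: 8.25
tool_pos: [0.5927, -0.1625, 0.2347]
orientation: [-3.127, 0.299, -0.0]
force: [-0.5, -0.0, 0.0]
opening: 0.0401
gripper_force: 0.0
```

```bash
python3 - <<'E'
from h import *
rep((0,0,.235))
b=snap('side','s3')
cv2.imwrite('pics/m3.png',cv2.resize(b['frame'][110:270,240:400,::-1],(560,560),interpolation=cv2.INTER_CUBIC))
E
```

```text
t 8.25 mach -0.009227121270884202 -0.001255934376672994 0.234650500422319 F [-0.4612 -0.0479  0.0348] open 0.04014889588219899
turn units [-0.0002 -0.0005 -0.0034]
turn units [-0.0008  0.0003 29.9966]
tool axes in mach (rows x,y,z)
 [[ 1.     -0.0004  0.0001]
 [-0.0004 -1.     -0.    ]
 [ 0.0001  0.     -1.    ]]
shift units now [ 0.3691 -0.0504 -0.014 ]
after turn [ 0.3691 -0.0502 -0.014 ]
after turn [-0.3691  0.0502 -0.014 ]
```

View pics/m3.png

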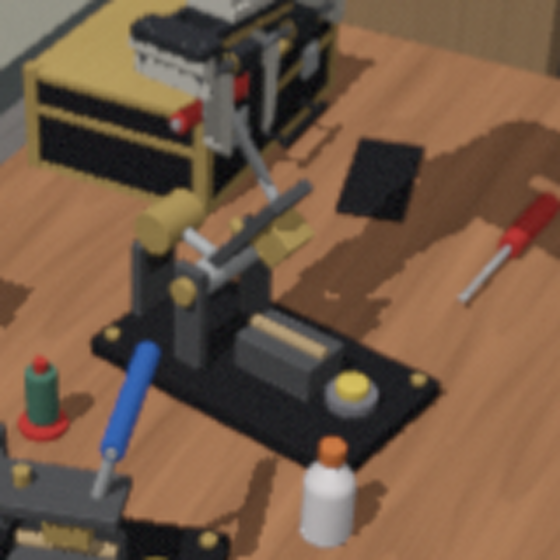

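The bar is at (205,105), right around the balance point. I'll push another 20 mm slowly, then pause.

Emit:
move_arm --pt "0 0 0 0.08 0 0 40" --pt "0 0 0 0.08 0 0 40" --pt "0 0 0 0.08 0 0 40" --pt "0 0 0 0.08 0 0 40" --pt "0 0 0 0.08 0 0 40" --pt "0 0 0 0.08 0 0 40" --pt "0 0 0 0.08 0 0 40" --pt "0 0 0 0.08 0 0 40" --pt "0 0 0 0.08 0 0 40" --pt "0 0 0 0.08 0 0 40"

```text
t: 9.3
tool_pos: [0.6123, -0.1663, 0.2346]
orientation: [-3.127, 0.299, -0.0]
force: [-0.5, -0.3, -0.7]
opening: 0.0397
gripper_force: 0.0
```

Emit:
move_arm --pt "0 0 0 0 0 0 40" --pt "0 0 0 0 0 0 40" --pt "0 0 0 0 0 0 40" --pt "0 0 0 0 0 0 40" --pt "0 0 0 0 0 0 40" --pt "0 0 0 0 0 0 40" --pt "0 0 0 0 0 0 40" --pt "0 0 0 0 0 0 40" --pt "0 0 0 0 0 0 40" --pt "0 0 0 0 0 0 40"

```text
t: 10.3
tool_pos: [0.6121, -0.1662, 0.2346]
orientation: [-3.127, 0.299, 0.0]
force: [-0.7, 0.6, 0.5]
opening: 0.04
gripper_force: 0.0
```

```bash
python3 - <<'E'
from h import *
rep((-.137,-.03,.235))
b=snap('side','s4')
cv2.imwrite('pics/m4.png',cv2.resize(b['frame'][110:270,240:400,::-1],(560,560),interpolation=cv2.INTER_CUBIC))
E
```

```text
t 10.3 mach 0.010572008400663241 -0.0012651050441591632 0.2346238600053 F [-0.7103  0.6414  0.4931] open 0.040009606413261734
turn units [-0.0002  0.0003 -0.0032]
turn units [ 0.0005  0.0003 29.9968]
tool axes in mach (rows x,y,z)
 [[ 1.     -0.0003 -0.    ]
 [-0.0003 -1.     -0.    ]
 [-0.      0.     -1.    ]]
shift units now [-5.9025  1.1514 -0.0149]
after turn [-5.9029  1.1494 -0.015 ]
after turn [ 5.9029 -1.1494 -0.015 ]
```

View pics/m4.png

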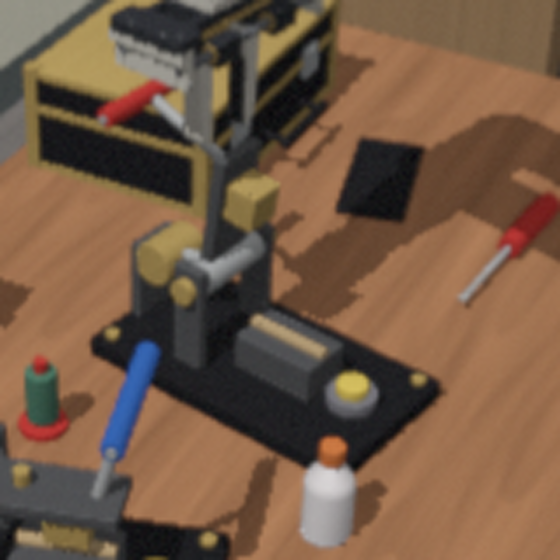

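The arm is fully raised and resting back on its stop, with the bar at (130,100), clear of the fingers. I'll back off and move over the button, using one finger on it.

Emit:
move_arm --pt "0 0 0 0 0 -0.4 40" --pt "0 0 0 -0.2 0 -0.4 40" --pt "0 0 0 -0.7 0.14 0 40" --pt "0 0 0 -0.7 0.14 0 40" --pt "0 0 0 -0.7 0.14 0 40" --pt "0 0 0 -0.7 0.13 0 40" --pt "0 0 0 -0.7 0.13 0 40" --pt "0 0 0 -0.7 0.13 0 40" --pt "0 0 0 -0.7 0.13 0 40" --pt "0 0 0 -0.7 0.13 0 40"

```text
t: 11.35
tool_pos: [0.4641, -0.1651, 0.256]
orientation: [3.127, -0.298, 0.003]
force: [0.1, 0.1, -0.5]
opening: 0.04
gripper_force: 0.0
```

Emit:
move_arm --pt "0 0 0 -0.1 0 0.5 40" --pt "0 0 0 0 0 0.8 40" --pt "0 0 0 0 0 0.8 40" --pt "0 0 0 0 0 0.8 40" --pt "0 0 0 0 0 0.8 40" --pt "0 0 0 0 0 0.8 40" --pt "0 0 0 0 0 0.8 40" --pt "0 0 0 0 0 0.8 40" --pt "0 0 0 0 0 0.8 40" --pt "0 0 0 0 0 0.4 40"

```text
t: 12.35
tool_pos: [0.4615, -0.164, 0.0701]
orientation: [-3.127, 0.298, 0.003]
force: [-0.9, 1.0, -0.4]
opening: 0.0399
gripper_force: 0.0
```

```bash
python3 - <<'E'
from h import *
rep((-.1365,-.028,.060))
b=snap('side','s5')
cv2.imwrite('pics/m5.png',cv2.resize(b['frame'][130:250,260:380,::-1],(600,600),interpolation=cv2.INTER_CUBIC))
E
```

```text
t 12.35 mach -0.13779192242583002 -0.027517867462727955 0.07011492035317872 F [-0.9408  1.0224 -0.4471] open 0.03993404258468782
turn units [-0.0064  0.0202 -0.0027]
turn units [ 0.0317  0.01   29.9973]
tool axes in mach (rows x,y,z)
 [[ 1.     -0.0003 -0.0021]
 [-0.0003 -1.     -0.0007]
 [-0.0021  0.0007 -1.    ]]
shift units now [0.0525 0.0195 0.4045]
after turn [0.0517 0.0193 0.4046]
after turn [-0.0517 -0.0193  0.4046]
```

View pics/m5.png

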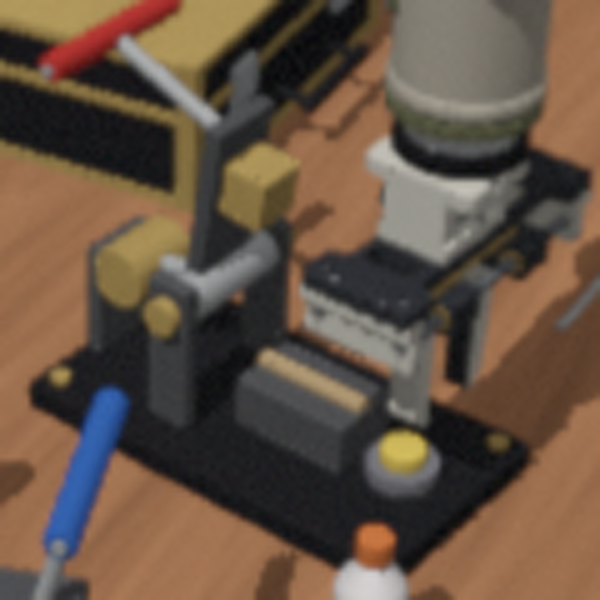

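```bash
python3 - <<'E'
from h import *
c=pickle.load(open('pics/s5.pkl','rb'))
K=np.array([[c['fx'],0,c['cx']],[0,c['fy'],c['cy']],[0,0,1]])
P=lambda x,yy,z:(cv2.projectPoints((O+e*x+y*yy+np.array([0,0,z])).reshape(1,3),np.array(c['rvec']),np.array(c['tvec']),K,np.array(c['distortion']))[0].ravel()-[260,130]+.4)*5
print('button',P(-.1365,.001,.042),'tip ctr inner20/outer37', P(-.1378,-.0275+.02875,.059),P(-.1378,-.0275+.02,.059),P(-.1378,-.0275+.0375,.059))
print([world(c,[((u+0)/5+260-.4,v/5+130-.4)],.042) for u,v in[(403,449)]])
E
```

```text
button [404.861  447.5338] tip ctr inner20/outer37 [408.5874 425.6023] [417.3029 418.3831] [399.803  432.8776]
[array([[ 0.4685, -0.1345,  0.042 ]])]
```

Emit:
move_arm --pt "0 0 0 0 -0.15 0.1 40" --pt "0 0 0 0 0 0.2 40" --pt "0 0 0 0 0 0.2 40" --pt "0 0 0 0 0 0.08 40" --pt "0 0 0 0 0 0.08 40" --pt "0 0 0 0 0 0.08 40" --pt "0 0 0 0 0 0.06 40" --pt "0 0 0 0 0 0 40" --pt "0 0 0 0 0 0 40" --pt "0 0 0 0 0 0 40"

```text
t: 13.4
tool_pos: [0.4631, -0.161, 0.0524]
orientation: [3.127, -0.299, 0.001]
force: [0.3, -0.5, 0.9]
opening: 0.0398
gripper_force: 0.9
```

```bash
python3 - <<'E'
from h import *
rep((-.1365,-.024,.047))
b=snap('side','s6')
cv2.imwrite('pics/m6.png',cv2.resize(b['frame'][130:250,260:380,::-1],(600,600),interpolation=cv2.INTER_CUBIC))
E
```

```text
t 13.4 mach -0.1367567834794494 -0.024296820067673763 0.05238232200165544 F [ 0.2508 -0.4987  0.9086] open 0.03980127193884603
turn units [ 0.0012 -0.0032 -0.0035]
turn units [-0.005  -0.0018 29.9965]
tool axes in mach (rows x,y,z)
 [[ 1.     -0.0004  0.0003]
 [-0.0004 -1.      0.0001]
 [ 0.0003 -0.0001 -1.    ]]
shift units now [ 0.0102 -0.0119  0.2153]
after turn [ 0.0103 -0.0119  0.2153]
after turn [-0.0103  0.0119  0.2153]
```

View pics/m6.png

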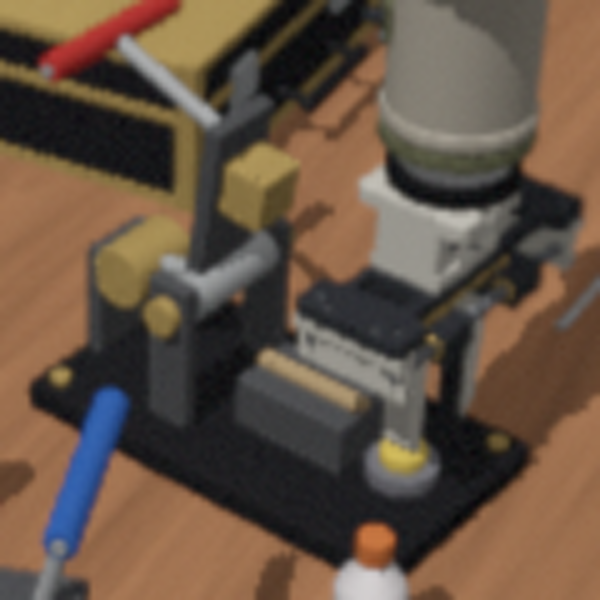

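The fingertip is on the yellow button at (403,445), with first contact made. Now I'll press it down.

Emit:
move_arm --pt "0 0 0 0 0 0.05 40" --pt "0 0 0 0 0 0.05 40" --pt "0 0 0 0 0 0.05 40" --pt "0 0 0 0 0 0.05 40" --pt "0 0 0 0 0 0.03 40" --pt "0 0 0 0 0 0 40" --pt "0 0 0 0 0 0 40" --pt "0 0 0 0 0 0 40" --pt "0 0 0 0 0 0 40" --pt "0 0 0 0 0 0 40"

```text
t: 14.45
tool_pos: [0.4632, -0.1611, 0.0471]
orientation: [3.127, -0.298, 0.001]
force: [-2.9, 0.8, 10.6]
opening: 0.0401
gripper_force: 5.3
```

Emit:
move_arm --pt "0 0 0 0 0 0.03 40" --pt "0 0 0 0 0 0.02 40" --pt "0 0 0 0 0 0 40" --pt "0 0 0 0 0 0 40" --pt "0 0 0 0 0 0 40" --pt "0 0 0 0 0 0 40" --pt "0 0 0 0 0 0 40" --pt "0 0 0 0 0 0 40" --pt "0 0 0 0 0 0 40" --pt "0 0 0 0 0 0 40"

```text
t: 15.45
tool_pos: [0.4634, -0.1611, 0.0469]
orientation: [3.127, -0.298, 0.001]
force: [-8.5, 2.4, 21.2]
opening: 0.0398
gripper_force: 10.6
```

The force jumped with almost no further travel, and the tip is at 36 mm, which is exactly 6 mm of travel. The button is fully down, so I'll release it.

Emit:
move_arm --pt "0 0 0 0 0 -0.15 40" --pt "0 0 0 0 0 -0.2 40" --pt "0 0 0 0 0 -0.3 40" --pt "0 0 0 -0.1 0 -0.6 40" --pt "0 0 0 -0.1 0 -0.8 40" --pt "0 0 0 -0.1 0 -0.8 40" --pt "0 0 0 -0.1 0 -0.8 40" --pt "0 0 0 0 0 -0.8 40" --pt "0 0 0 0 0 -0.4 40" --pt "0 0 0 0 0 0 40"

```text
t: 16.45
tool_pos: [0.454, -0.1594, 0.1679]
orientation: [3.126, -0.298, 0.004]
force: [0.3, -0.6, 0.2]
opening: 0.0396
gripper_force: 0.0
```

```bash
python3 - <<'E'
from h import *
rep()
a=snap('top','t7');b=snap('side','s7')
cv2.imwrite('pics/m7.png',np.hstack([cv2.resize(c['frame'][y0:y0+h,x0:x0+h,::-1],(400,400),interpolation=cv2.INTER_CUBIC) for c,x0,y0,h in((a,200,110,200),(b,200,110,180))]))
E
```

```text
t 16.45 mach -0.1460131182151273 -0.024433891420715358 0.16787252765296132 F [ 0.349  -0.6001  0.2009] open 0.03958901812704826
turn units [ 0.0062 -0.0246 -0.0033]
turn units [-0.0386 -0.0097 29.9967]
tool axes in mach (rows x,y,z)
 [[ 1.     -0.0003  0.0026]
 [-0.0003 -1.      0.0006]
 [ 0.0026 -0.0006 -1.    ]]
```

View pics/m7.png

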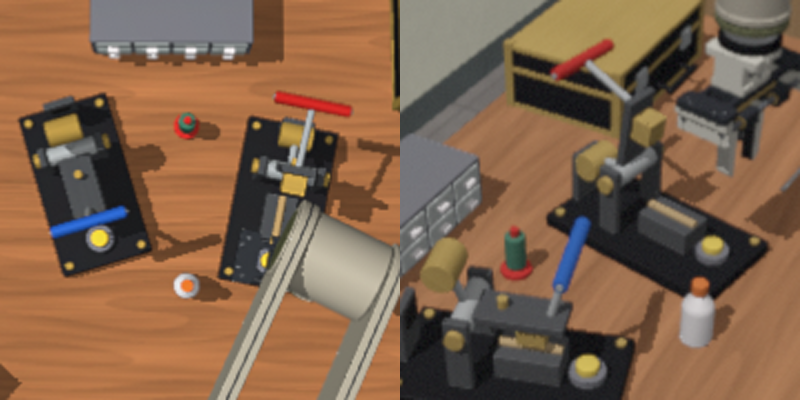

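The red arm is up, with its bar at (585,58). The button at (712,247) has sprung back, the blue machine and bystanders look as before, and the gripper is clear of everything.

```bash
python3 -c "
from plant import *
print(close_job())"
```

```text
the job is handed in; nothing more can be done
None
```

The job is handed in: the red profiler's arm is up on its rear stop, its yellow button was pressed fully down and let go, and the final pictures showed the blue machine and nearby items unmoved.

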